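# Spring open the wide spares case

### The job

Open the wider of the two spares cases so that the rings in it can be got at: press its release tab so that the lid springs up, then gently push the lid all the way back to its stop, where it stays. Work with the fingertips only: do not grip or lift anything, leave the narrower case shut, its tab untouched, and leave the loose things where they lie.

Things in the scene. Friction and masses are not known exactly. Their poses are not given: they have to be found in the camera images.
- wide_case: The wider of the two cases: a grey sheet-metal spares case screwed to the worktop, 100 mm deep (its x) by 125 mm wide (its y), flat aluminium lid on top, lid's upper face 51 mm above the worktop, steel release tab in front. Origin: centre of its underside; x points from its front (tab) to its back (hinge), z up.
- wide_tab (a joint): The spring-loaded steel release tab, a rocker at the middle of the wide case's front: 0 at rest, positive (rad) as its tread is pressed down, stop at 0.32. The nose at its top hooks over the lid's front edge and lets go at about 0.2 rad; the tread then is some 4 mm lower. About 4 N on the tread releases it, 5.5 N takes it to the stop; it springs back when let go.
- wide_tab_pad (a point): Middle of the upper face of the wide case's ribbed tab tread, the place to press: 80 mm in front of the case's centre, 37 mm above the worktop. The tread is 20 mm wide and sticks out 34 mm from the upright blade of the tab.
- wide_lid (a joint): Lid of the wide case, hinged at its back edge: 0 shut, positive (rad) as its front edge rises and goes over to the back. Latched at the start; once released a spring pin lifts it to about 0.8 rad, no further; above that a friction hinge holds it where left (1 to 2 N at the edge moves it). Fully open at 1.9, leaning back, where springy stop leaves (4 N m per rad, 0.25 rad of give) meet it.
- wide_lid_edge (a point): Middle of the front edge of the wide lid (lid 6 mm thick, 99 mm from hinge line to front edge, 125 mm wide). Its z axis is the lid's outward normal.
- wide_lid_hinge (a point): Middle of the wide lid's hinge line, 49 mm behind the case's centre, 48 mm above the worktop; the hinge line runs along the case's y. Two springy steel stop leaves, fixed to the case, stand 35 mm up behind it.
- narrow_case: The narrower of the two cases, otherwise the same: a grey sheet-metal spares case screwed to the worktop, 100 mm deep (its x) by 72 mm wide (its y), flat aluminium lid on top, lid's upper face 51 mm above the worktop, steel release tab in front. Origin: centre of its underside; x points from its front (tab) to its back (hinge), z up.
- narrow_tab (a joint): The spring-loaded steel release tab, a rocker at the middle of the narrow case's front: 0 at rest, positive (rad) as its tread is pressed down, stop at 0.32. The nose at its top hooks over the lid's front edge and lets go at about 0.2 rad; the tread then is some 4 mm lower. About 4 N on the tread releases it, 5.5 N takes it to the stop; it springs back when let go.
- narrow_lid (a joint): Lid of the narrow case, hinged at its back edge: 0 shut, positive (rad) as its front edge rises and goes over to the back. Latched at the start; once released a spring pin lifts it to about 0.8 rad, no further; above that a friction hinge holds it where left (1 to 2 N at the edge moves it). Fully open at 1.9, leaning back, where springy stop leaves (4 N m per rad, 0.25 rad of give) meet it.
- steel_spacer: steel ring, 32 mm across, 22 mm tall, lying loose in the wide case under the lid. Origin: centre of its underside.
- shaft_collar: steel ring, 38 mm across, 14 mm tall, lying loose in the wide case under the lid. Origin: centre of its underside.
- marker_blue: bystander: white capped marker with a blue cap, 135 mm long, lying. Origin: centre of its underside.
- brass_weight: bystander: brass weight, 45 mm wide, 53 mm tall. Origin: centre of its underside.
- core_plug_1: bystander: orange round core plug, 68 mm across, 28 mm tall. Origin: centre of its underside.
- sticky_pad: bystander: yellow note pad, 81x81x13 mm. Origin: centre of its underside.
- dial_gauge: bystander: dial gauge lying on its back, 124x79x15 mm. Origin: centre of its underside.
- screwdriver: bystander: screwdriver with orange handle, 196 mm long, lying. Origin: centre of its underside.

How it is judged:
On the way, in this order (a step that is already met when the one before it is completed fails the run):
1. the wide case's release tab is pressed down (value of joint wide_tab above 0.15 rad).
2. the wide lid has sprung up (value of joint wide_lid between 0.6 and 1.3 rad).
At the end, for the whole second after the job is handed in: The wide lid stands within about 10 degrees of its fully open place against the stop (above 1.72 rad; the stop is at 1.9) and is still, its tab has sprung back, the narrow case is shut, and both rings lie on the floor of the wide case (value of joint wide_lid above 1.72 rad and value of joint each of wide_tab, narrow_lid below 0.06 rad and velocity of joint wide_lid between -0.05 and 0.05 rad/s and height (world z) of each of steel_spacer, shaft_collar below 0.02 m); the robot touches nothing.
It fails at once if the narrow case's tab is pressed or its lid opens (value of joint any of narrow_tab, narrow_lid above 0.08 rad).
It fails at once if the narrow case's tab is touched (contact force between any of the arm, the fingers and narrow_tab above 0.5 N).
It fails at once if a lid is pinched or shoved hard (over 40 N) (contact force between the fingers and wide_lid above 40 N).
It fails at once if a ring is lifted from the floor of the wide case, or taken hold of (height (world z) of any of steel_spacer, shaft_collar above 0.02 m or contact force between the fingers and steel_spacer above 3 N or contact force between the fingers and shaft_collar above 3 N).
It fails at once if a bystander is moved more than 25 mm or lifted (distance of any of marker_blue, brass_weight, core_plug_1, sticky_pad, dial_gauge, screwdriver from where it was at the start of the episode above 0.025 m or height (world z) of any of marker_blue, brass_weight, core_plug_1, sticky_pad, dial_gauge, screwdriver above 0.015 m).
It also fails if it takes over 40 s, if anything falls off the work surface, if the arm or the gripper's body presses on something with over 40 N, if the wrist force passes 120 N, or if a joint passes its speed limit or range.

### The arm

A 6-joint arm with a two-finger parallel gripper is mounted at the origin on a cart in front of the work surface, level with it; the furniture and walls round the work are solid. World frame = base frame: x ahead of the robot, y to its left, z up, the work surface at z = 0. Lengths are in m, angles in rad, forces in N, time in s.
With the tool pointing down it reaches from about 0.2 to 0.875 m from the base axis. Payload 3.4 kg.
Tool frame: the origin (TCP) lies on the centre line of the jaws, within the pads' length; the fingertips stand 8 mm ahead of it and the grasp point (between the pads) lies 11 mm behind it (arm.tcp_to_tips is the distance from the TCP to the fingertips, in m); z points along the fingers, y is the line along which they close (so a half turn about z gives the same grasp; the last joint's range is limited). The gripper opens to 94 mm and grips with 3 to 60 N. Pads are 16 mm wide; open, the fingers measure 119 mm over their backs; the gripper's body (75 mm by 177 mm) begins 78 mm behind the grasp point.
Start: joints at [1.143, 0.276, 1.505, -0, 1.361, -0.121], TCP at [0.174, 0.548, 0.213] pointing down, gripper open.
Joint ranges: [-2.89, 2.89], [-0.75, 2.08], [0.22, 2.7], [-1.18, 4.32], [0.11, 2.71], [-2.7, 2.7]. Speed limits (rad/s): [2.57, 2.57, 3.14, 3.14, 3.14, 3.14].

### API

Orientations are given as a rotation vector (axis times angle).
In Python, from bench import arm gives the robot as it stands.
- The arm moves only by the shell command python3 -m inch 'ROWS' [FORCE]. ROWS is JSON, a list of rows, each an object of numbers: "dx", "dy", "dz": the shift along the tool's x, y, z normalised to -1 to 1, where 1 is 120 mm; "rx", "ry", "rz": the turn, a rotation vector about the tool's x, y, z normalised to -1 to 1, where 1 is 180 degrees; "claw": the finger opening in mm, from 0 to 94. In form: [{"dx": .., "dy": .., "dz": .., "rx": .., "ry": .., "rz": .., "claw": ..}, ...]. A call has 1 to 8 rows; each row shifts and turns the commanded pose from where the row before left it, along the tool's axes as they then stand; what a row does not reach is not made up. A row lasts 1/10 s, in which the tool goes at most 50 mm and 8.59 degrees, less where a joint would pass 70% of its speed; a pose out of reach is approached as far as the arm can. A call with a number of a shift or a turn outside -1 to 1 is refused whole. A call with a gripper value outside its range is refused whole. The fingers move at their own pace and stop on an object; FORCE is the grip in N (left out, the last holds). Time passes only in rows, so rows that do not move let the fingers close. It gives the time, the measured TCP pose, the force, the opening and the grip force at its end, in the units of the state.
- arm.state(): the state, without advancing time (a new reading comes with each control period).
- arm.snapshot(name): name is "side" or "top"; returns a dict with "color" (420x560x3 uint8, red, green, blue), "vfov" (degrees; the focal length in pixels is half the picture's height over the tangent of half this angle, whatever the lens; pixels are square), "cx", "cy" (the principal point, pixels), "D" ([k1, k2, p1, p2, k3] as OpenCV has them; the pictures are not rectified), "world_from_camera" (4x4, takes a point from camera to world coordinates). Camera axes: x right, y up, looking along -z (the intrinsics and any distortion apply to the point x, -y, -z); pixel columns grow to the right and rows downward; lengths in m; the calibration is good to about 2 mm. A picture is of the moment at which its call begins. There is no depth.
- arm.sign_off(): hands the job in; it is judged then, once.
The state is a dict: "time_s": time; "joint_positions": joint angles; "joint_vel": joint speeds; "effort": joint torques, N m; "tcp_pos": TCP position; "tool_rot": TCP orientation; "contact_force": force on the tool from outside, world axes, zero at the start; "moment": the same for the moment, N m; "width": opening from 0.0 (shut) to 1.0 (fully open); "grip_force": force on a finger pad.
Only numpy, scipy, OpenCV 4.12 (cv2) and the standard library are available. Lean on these libraries where they do the work, as an engineer would, in place of code of your own. Each camera call takes 0.05 s, during which the arm holds its last target. There are 200 camera calls.

## Working session

There is one attempt and no reset: what is moved stays moved. The work goes in short steps, Python scripts to look and compute and a shell command to move; the robot and the scene stay as the last step left them, time stands still between calls to the robot, and variables do not carry over. Pictures are saved under pics/ and viewed, at most 10 in all, crops included, and the job is handed in when it is done.

```bash
mkdir -p pics; cat > h.py <<'E'
import numpy as np, cv2
from bench import arm
def K(s):
    f=s["color"].shape[0]/2/np.tan(np.radians(s["vfov"])/2)
    return np.array([[f,0,s["cx"]],[0,f,s["cy"]],[0,0,1.]])
def ray(s,uv):
    p=cv2.undistortPoints(np.array([[uv]],float),K(s),np.array(s["D"],float))[0,0]
    T=np.array(s["world_from_camera"]); return T[:3,3],T[:3,:3]@np.array([p[0],-p[1],-1])
def onz(s,uv,z):
    o,d=ray(s,uv); return o+d*(z-o[2])/d[2]
def tri(s1,a,s2,b):
    o1,d1=ray(s1,a);o2,d2=ray(s2,b)
    t=np.linalg.lstsq(np.c_[d1,-d2],o2-o1,rcond=None)[0]
    p,q=o1+t[0]*d1,o2+t[1]*d2; return (p+q)/2,np.linalg.norm(p-q)
E
python3 - <<'E'
from h import *
import pickle
for n in("side","top"):
    s=arm.snapshot(n); pickle.dump(s,open(n+".pkl","wb")); cv2.imwrite(f"pics/{n}0.png",s["color"][:,:,::-1])
    print(n,np.round(s["world_from_camera"],3).tolist())
st=arm.state();print(st["time_s"],st["tcp_pos"],st["tool_rot"])
E
```

```text
side [[1.0, 0.004, -0.03, 0.489], [-0.026, 0.625, -0.78, -1.117], [0.015, 0.78, 0.625, 0.899], [0.0, 0.0, 0.0, 1.0]]
top [[0.009, 0.984, -0.179, 0.348], [-1.0, 0.004, -0.027, -0.107], [-0.026, 0.179, 0.984, 1.094], [0.0, 0.0, 0.0, 1.0]]
0.1 [0.17346248 0.54769545 0.21269946] [-4.79947946e-01 -3.10427637e+00  2.51739367e-03]
```

View pics/side0.png

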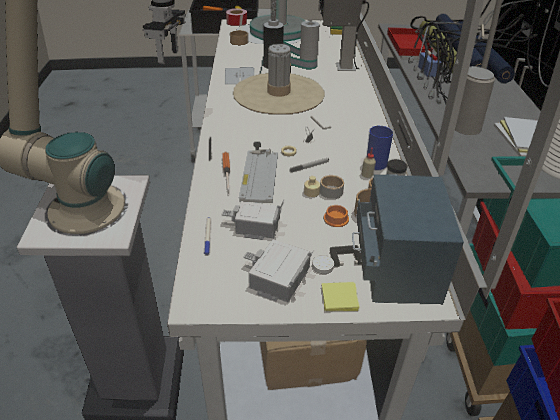

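View pics/top0.png

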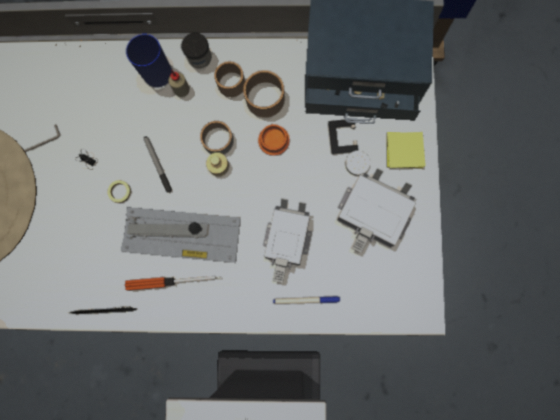

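The top view shows the wide case at about (376,210), with its tab towards (361,240). The narrow case is at (288,235). In the side view the wide case is at about (280,270), its tab on the left near (252,268). I'll enlarge both views of it.

```bash
python3 - <<'E'
from h import *
import pickle
a=pickle.load(open("side.pkl","rb"))["color"][230:310,230:330,::-1]
b=pickle.load(open("top.pkl","rb"))["color"][160:260,330:430,::-1]
c=np.vstack([cv2.resize(a,None,fx=4,fy=4,interpolation=cv2.INTER_CUBIC)[:280],])
b=cv2.resize(b,None,fx=4,fy=4,interpolation=cv2.INTER_CUBIC)
o=np.zeros((400,800,3),np.uint8);o[:280,:400]=c;o[:,400:]=b
cv2.imwrite("pics/crop.png",o)
E
```

```text
(no output)
```

View pics/crop.png

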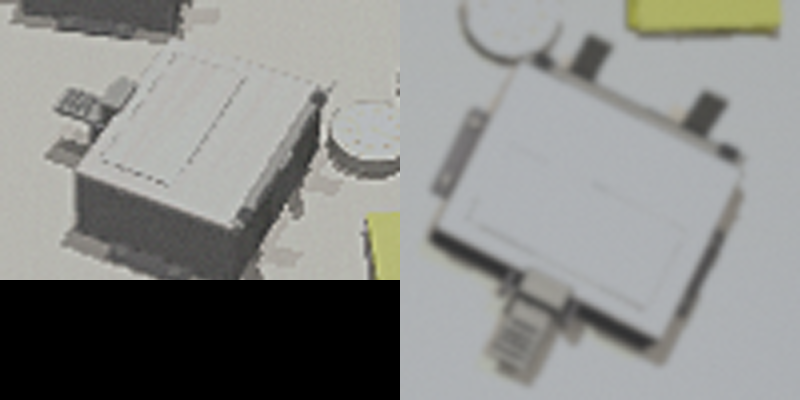

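```bash
python3 - <<'E'
from h import *
import pickle
S=pickle.load(open("side.pkl","rb"));T=pickle.load(open("top.pkl","rb"))
t=lambda x,y:(330+(x-400)/4-.4,160+y/4-.4); s=lambda x,y:(230+x/4-.4,230+y/4-.4)
P={}
for n,a,b in [("FR",(657,340),(80,168)),("BR",(742,165),(238,225)),("BL",(530,62),(325,92)),("FL",(437,230),(170,55)),("tread",(519,345),(82,103))]:
    p,e=tri(T,t(*a),S,s(*b)); q=onz(T,t(*a),.037 if n=="tread" else .051); r=onz(S,s(*b),.037 if n=="tread" else .051)
    P[n]=q; print(n,p.round(4),round(e,4),"top",q.round(4)[:2],"side",r.round(4)[:2])
c=sum(P[k] for k in("FR","BR","BL","FL"))/4
ax=P["BR"]+P["BL"]-P["FR"]-P["FL"];th=np.arctan2(ax[1],ax[0]);ay=P["FL"]+P["BL"]-P["FR"]-P["BR"];
print(c,th,np.arctan2(ay[1],ay[0])-np.pi/2,np.linalg.norm(ax[:2])/2,np.linalg.norm(ay[:2])/2)
R=np.array([np.cos(th),np.sin(th)]);print("pad",c[:2]-.08*R,"edge",c[:2]-.05*R,"hinge",c[:2]+.049*R)
# narrow case pad & others rough
for n,uv in[("ntab",(281,270)),("blue",(335,299)),("screw",(215,278)),("dial",(358,163)),("core",(274,139))]:print(n,onz(T,uv,.03).round(3))
E
```

```text
FR [ 0.4587 -0.2914  0.0476] 0.0026 top [ 0.457 -0.291] side [ 0.4601 -0.2945]
BR [ 0.5462 -0.3363  0.0483] 0.0018 top [ 0.5448 -0.3358] side [ 0.5469 -0.3386]
BL [ 0.6004 -0.2312  0.0472] 0.0045 top [ 0.5972 -0.2308] side [ 0.6022 -0.2344]
FL [ 0.5132 -0.1844  0.0351] 0.0012 top [ 0.5113 -0.1832] side [ 0.5122 -0.2017]
tread [ 0.4579 -0.2248  0.0337] 0.0039 top [ 0.4556 -0.2246] side [ 0.46   -0.2278]
[ 0.52757027 -0.26019977  0.051     ] -0.489228016922077 -0.46516526863152063 0.09838425099674214 0.1190004904535437
pad [ 0.4569546 -0.2226042] edge [ 0.48343548 -0.23670254] hinge [ 0.57082237 -0.28322706]
ntab [ 0.407 -0.068  0.03 ]
blue [ 0.351 -0.176  0.03 ]
screw [0.39  0.064 0.03 ]
dial [ 0.628 -0.225  0.03 ]
core [ 0.679 -0.051  0.03 ]
```

The corners give the wide case's centre at about (0.528,-0.260), yaw about -0.48 rad, and its tread at (0.457,-0.224). The top view and the two-ray heights agree. Next I turn the tool to the case's axes, close the jaws and travel at height.

```bash
python3 -m inch '[{"rz":0.0275,"claw":0},{"rz":0.0275,"claw":0},{"dx":-0.25,"dy":-0.23,"claw":0},{"dx":-0.25,"dy":-0.23,"claw":0},{"dx":-0.25,"dy":-0.23,"claw":0},{"dx":-0.25,"dy":-0.23,"claw":0},{"dx":-0.25,"dy":-0.23,"claw":0},{"dx":-0.25,"dy":-0.23,"claw":0}]' 5
python3 -m inch '[{"dx":-0.25,"dy":-0.23,"claw":0},{"dx":-0.25,"dy":-0.23,"claw":0},{"dx":-0.25,"dy":-0.23,"claw":0},{"dx":-0.25,"dy":-0.23,"claw":0},{"dx":-0.25,"dy":-0.23,"claw":0},{"dx":-0.25,"dy":-0.23,"claw":0},{"dx":-0.25,"dy":-0.23,"claw":0},{"claw":0}]'
cat > go.py <<'E'
import sys
from h import *
from scipy.spatial.transform import Rotation as Ro
# offset (x,y,z in world of TCP target) -> tool-axis units; case axes report
C=np.array([.528,-.260,0]);th=-.48
def rep(tgt=None):
    s=arm.state();p=np.array(s["tcp_pos"]);R=Ro.from_rotvec(s["tool_rot"]).as_matrix()
    W=Ro.from_euler("z",th).as_matrix()
    print("t",round(s["time_s"],2),"tcp",p.round(4),"in case",(W.T@(p-C)).round(4),"F",np.round(s["contact_force"],2),"w",round(s["width"],3))
    print("tool axes in case",(W.T@R).round(3).tolist())
    if tgt is not None: print("units to go",(R.T@(C+W@np.array(tgt)-p)/.12).round(3))
if __name__=="__main__": rep([float(v) for v in sys.argv[1:4]] or None)
E
python3 go.py -0.082 0 0.09
```

```text
t 0.1 tcp [0.1735 0.5477 0.2127] in case [-0.6874  0.5527  0.2127] F [ 0.14  0.08 -0.67] w 1.0
tool axes in case [[-0.985, -0.172, 0.0], [-0.172, 0.985, -0.002], [0.0, -0.002, -1.0]]
units to go [-4.176 -5.405  1.031]$[0]: bad value
$[0]: bad value
```

```bash
python3 -m inch '[{"dx":0,"dy":0,"dz":0,"rx":0,"ry":0,"rz":0.0275,"claw":0},{"dx":0,"dy":0,"dz":0,"rx":0,"ry":0,"rz":0.0275,"claw":0},{"dx":-0.25,"dy":-0.23,"dz":0,"rx":0,"ry":0,"rz":0,"claw":0},{"dx":-0.25,"dy":-0.23,"dz":0,"rx":0,"ry":0,"rz":0,"claw":0},{"dx":-0.25,"dy":-0.23,"dz":0,"rx":0,"ry":0,"rz":0,"claw":0},{"dx":-0.25,"dy":-0.23,"dz":0,"rx":0,"ry":0,"rz":0,"claw":0},{"dx":-0.25,"dy":-0.23,"dz":0,"rx":0,"ry":0,"rz":0,"claw":0},{"dx":-0.25,"dy":-0.23,"dz":0,"rx":0,"ry":0,"rz":0,"claw":0}]' 5;python3 go.py -0.082 0 0.09
```

```text
time_s: 0.9
tcp_pos: [0.2569, 0.3165, 0.2132]
tool_rot: [-0.745, -3.052, 0.001]
contact_force: [0.6, -0.3, 0.5]
width: 0.359
grip_force: 0.0
t 0.9 tcp [0.2569 0.3165 0.2132] in case [-0.5066  0.3862  0.2132] F [ 0.59 -0.33  0.46] w 0.359
tool axes in case [[-1.0, -0.001, 0.0], [-0.001, 1.0, -0.0], [-0.0, -0.0, -1.0]]
units to go [-3.535 -3.222  1.028]
```

```bash
python3 -m inch '[{"dx":-0.25,"dy":-0.23,"dz":0,"rx":0,"ry":0,"rz":0,"claw":0},{"dx":-0.25,"dy":-0.23,"dz":0,"rx":0,"ry":0,"rz":0,"claw":0},{"dx":-0.25,"dy":-0.23,"dz":0,"rx":0,"ry":0,"rz":0,"claw":0},{"dx":-0.25,"dy":-0.23,"dz":0,"rx":0,"ry":0,"rz":0,"claw":0},{"dx":-0.25,"dy":-0.23,"dz":0,"rx":0,"ry":0,"rz":0,"claw":0},{"dx":-0.25,"dy":-0.23,"dz":0,"rx":0,"ry":0,"rz":0,"claw":0},{"dx":-0.25,"dy":-0.23,"dz":0,"rx":0,"ry":0,"rz":0,"claw":0},{"dx":-0.25,"dy":-0.23,"dz":0,"rx":0,"ry":0,"rz":0,"claw":0}]'
python3 -m inch '[{"dx":-0.25,"dy":-0.23,"dz":0,"rx":0,"ry":0,"rz":0,"claw":0},{"dx":-0.25,"dy":-0.23,"dz":0,"rx":0,"ry":0,"rz":0,"claw":0},{"dx":-0.25,"dy":-0.23,"dz":0,"rx":0,"ry":0,"rz":0,"claw":0},{"dx":-0.25,"dy":-0.23,"dz":0,"rx":0,"ry":0,"rz":0,"claw":0},{"dx":-0.25,"dy":-0.23,"dz":0,"rx":0,"ry":0,"rz":0,"claw":0},{"dx":0,"dy":0,"dz":0,"rx":0,"ry":0,"rz":0,"claw":0},{"dx":0,"dy":0,"dz":0,"rx":0,"ry":0,"rz":0,"claw":0}]';python3 go.py -0.082 0 0.07
```

```text
time_s: 1.7
tcp_pos: [0.368, 0.01, 0.2134]
tool_rot: [0.747, 3.051, 0.001]
contact_force: [1.0, 0.4, -0.5]
width: 0.003
grip_force: 0.0
time_s: 2.4
tcp_pos: [0.4369, -0.1802, 0.2127]
tool_rot: [-0.748, -3.049, -0.002]
contact_force: [-0.8, -0.0, -0.6]
width: 0.009
grip_force: 0.0
t 2.4 tcp [ 0.4369 -0.1802  0.2127] in case [-0.1176  0.0287  0.2127] F [-0.78 -0.05 -0.58] w 0.009
tool axes in case [[-1.0, 0.001, -0.002], [0.001, 1.0, 0.001], [0.002, 0.001, -1.0]]
units to go [-0.3   -0.24   1.188]
```

```bash
python3 -m inch '[{"dx":-0.3,"dy":-0.24,"dz":0,"rx":0,"ry":0,"rz":0,"claw":0},{"dx":0,"dy":0,"dz":0.3,"rx":0,"ry":0,"rz":0,"claw":0},{"dx":0,"dy":0,"dz":0.3,"rx":0,"ry":0,"rz":0,"claw":0},{"dx":0,"dy":0,"dz":0.3,"rx":0,"ry":0,"rz":0,"claw":0},{"dx":0,"dy":0,"dz":0.28,"rx":0,"ry":0,"rz":0,"claw":0},{"dx":0,"dy":0,"dz":0,"rx":0,"ry":0,"rz":0,"claw":0},{"dx":0,"dy":0,"dz":0,"rx":0,"ry":0,"rz":0,"claw":0}]';python3 go.py -0.082 0 0.045
cat > look.py <<'E'
import sys
from h import *
a=arm.snapshot("side")["color"][200:300,210:340,::-1]
b=arm.snapshot("top")["color"][150:280,320:450,::-1]
o=np.zeros((390,790,3),np.uint8)
o[:300,:390]=cv2.resize(a,None,fx=3,fy=3,interpolation=cv2.INTER_CUBIC);o[:,400:]=cv2.resize(b,None,fx=3,fy=3,interpolation=cv2.INTER_CUBIC)
cv2.imwrite(f"pics/{sys.argv[1]}.png",o)
E
python3 look.py l1
```

```text
time_s: 3.1
tcp_pos: [0.4558, -0.221, 0.0722]
tool_rot: [-0.744, -3.051, -0.001]
contact_force: [0.6, 0.5, 0.7]
width: 0.002
grip_force: 0.0
t 3.1 tcp [ 0.4558 -0.221   0.0722] in case [-0.0821  0.0013  0.0722] F [0.61 0.47 0.71] w 0.002
tool axes in case [[-1.0, -0.002, -0.001], [-0.002, 1.0, 0.0], [0.001, 0.0, -1.0]]
units to go [-0.001 -0.011  0.227]
```

View pics/l1.png

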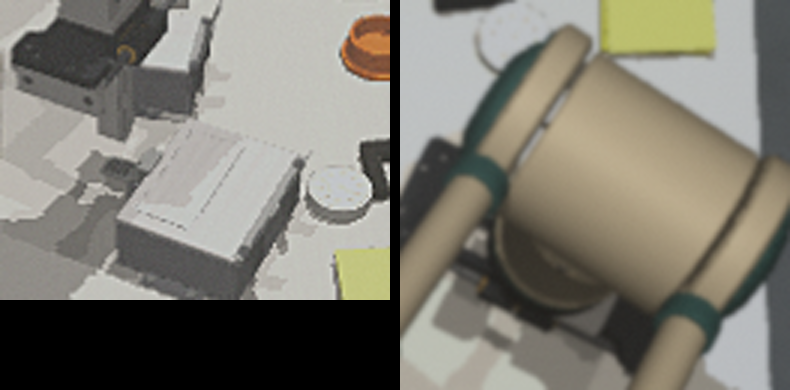

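The side view shows the closed fingertips at crop (113,135), right above the tread at (120,168), and clear of the lid. Now I press.

```bash
python3 -m inch '[{"dx":0,"dy":-0.01,"dz":0.15,"rx":0,"ry":0,"rz":0,"claw":0},{"dx":0,"dy":0,"dz":0.08,"rx":0,"ry":0,"rz":0,"claw":0},{"dx":0,"dy":0,"dz":0.025,"rx":0,"ry":0,"rz":0,"claw":0},{"dx":0,"dy":0,"dz":0.025,"rx":0,"ry":0,"rz":0,"claw":0},{"dx":0,"dy":0,"dz":0,"rx":0,"ry":0,"rz":0,"claw":0},{"dx":0,"dy":0,"dz":0,"rx":0,"ry":0,"rz":0,"claw":0}]';python3 go.py -0.082 0 0.045; python3 look.py l2
```

```text
time_s: 3.8
tcp_pos: [0.4563, -0.2237, 0.0398]
tool_rot: [0.746, 3.05, -0.001]
contact_force: [-1.7, 1.3, 6.4]
width: 0.004
grip_force: 3.3
t 3.8 tcp [ 0.4563 -0.2237  0.0398] in case [-0.0804 -0.0009  0.0398] F [-1.66  1.31  6.35] w 0.004
tool axes in case [[-1.0, -0.0, 0.002], [-0.0, 1.0, 0.0], [-0.002, 0.0, -1.0]]
units to go [ 0.014  0.007 -0.044]
```

View pics/l2.png

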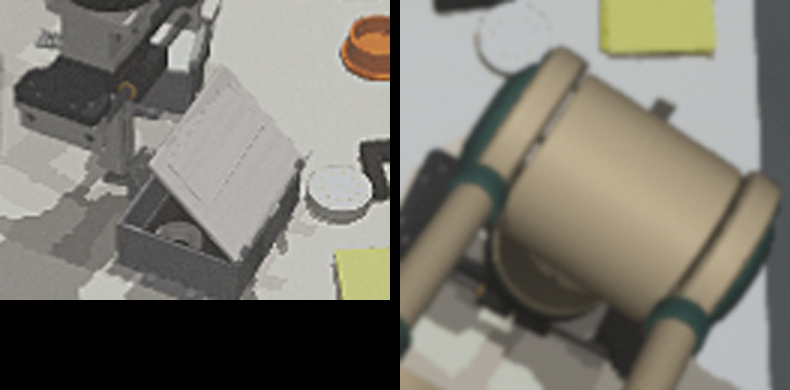

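The lid has sprung up: its edge is near crop (185,115), and a ring can be seen inside at (180,237). Before going over it I check how far away the dark cabinet's front is, while raising the tool straight up.

```bash
python3 -m inch '[{"dx":0,"dy":0,"dz":-0.1,"rx":0,"ry":0,"rz":0,"claw":0},{"dx":0,"dy":0,"dz":-0.25,"rx":0,"ry":0,"rz":0,"claw":0},{"dx":0,"dy":0,"dz":-0.26,"rx":0,"ry":0,"rz":0,"claw":0},{"dx":0,"dy":0,"dz":0,"rx":0,"ry":0,"rz":0,"claw":0},{"dx":0,"dy":0,"dz":0,"rx":0,"ry":0,"rz":0,"claw":0}]';python3 go.py -0.03 0 0.113
python3 - <<'E'
from h import *
import pickle
S=pickle.load(open("side.pkl","rb"));T=pickle.load(open("top.pkl","rb"))
for n,a,b in[("handle",(367,93),(357,241)),("loop",(360,117),(375,222)),]:print(n,tri(T,a,S,b))
for z in(0,.1,.2,.3):print(z,onz(T,(360,117),z),onz(T,(360,88),z),onz(S,(375,255),z))
E
```

```text
time_s: 4.4
tcp_pos: [0.4558, -0.2235, 0.1125]
tool_rot: [0.746, 3.05, -0.001]
contact_force: [-0.1, 0.5, -0.6]
width: 0.006
grip_force: 0.0
t 4.4 tcp [ 0.4558 -0.2235  0.1125] in case [-0.0809 -0.0009  0.1125] F [-0.12  0.48 -0.6 ] w 0.006
tool axes in case [[-1.0, -0.0, 0.002], [-0.0, 1.0, -0.0], [-0.002, -0.0, -1.0]]
units to go [-0.424  0.008 -0.003]
handle (array([ 0.727028  , -0.23907674,  0.101637  ]), np.float64(0.0467071482291955))
loop (array([ 0.72149763, -0.22092908,  0.12342336]), np.float64(0.05120914059561899))
0 [ 0.73842707 -0.23483187  0.        ] [ 0.80514599 -0.2361384   0.        ] [ 0.76834642 -0.19236075  0.        ]
0.1 [ 0.70268288 -0.22310019  0.1       ] [ 0.76330114 -0.22428726  0.1       ] [ 0.73727265 -0.29518093  0.1       ]
0.2 [ 0.66693869 -0.21136852  0.2       ] [ 0.72145628 -0.21243612  0.2       ] [ 0.70619887 -0.39800112  0.2       ]
0.3 [ 0.6311945  -0.19963685  0.3       ] [ 0.67961143 -0.20058498  0.3       ] [ 0.67512509 -0.5008213   0.3       ]
```

The cabinet front is at about x 0.72–0.75, so it is clear of the gripper's final place near x 0.58. Gentle push now.

```bash
python3 -m inch '[{"dx":-0.2,"dy":0,"dz":0,"rx":0,"ry":0,"rz":0,"claw":0},{"dx":-0.15,"dy":0,"dz":0,"rx":0,"ry":0,"rz":0,"claw":0},{"dx":-0.1,"dy":0,"dz":0,"rx":0,"ry":0,"rz":0,"claw":0},{"dx":-0.08,"dy":0,"dz":0,"rx":0,"ry":0,"rz":0,"claw":0},{"dx":-0.08,"dy":0,"dz":0,"rx":0,"ry":0,"rz":0,"claw":0},{"dx":-0.08,"dy":0,"dz":0,"rx":0,"ry":0,"rz":0,"claw":0}]';python3 go.py 0.057 0 0.113
python3 -m inch '[{"dx":-0.08,"dy":0,"dz":0,"rx":0,"ry":0,"rz":0,"claw":0},{"dx":-0.08,"dy":0,"dz":0,"rx":0,"ry":0,"rz":0,"claw":0},{"dx":-0.08,"dy":0,"dz":0,"rx":0,"ry":0,"rz":0,"claw":0},{"dx":-0.05,"dy":0,"dz":0,"rx":0,"ry":0,"rz":0,"claw":0},{"dx":0,"dy":0,"dz":0,"rx":0,"ry":0,"rz":0,"claw":0}]';python3 go.py 0.057 0 0.113; python3 look.py l3
```

```text
time_s: 5.0
tcp_pos: [0.5291, -0.2615, 0.1111]
tool_rot: [-0.746, -3.051, -0.001]
contact_force: [-1.6, 0.9, 1.6]
width: 0.009
grip_force: 0.9
t 5.0 tcp [ 0.5291 -0.2615  0.1111] in case [ 0.0017 -0.0008  0.1111] F [-1.6   0.89  1.62] w 0.009
tool axes in case [[-1.0, -0.0, -0.001], [-0.0, 1.0, 0.0], [0.001, 0.0, -1.0]]
units to go [-0.461  0.006 -0.016]
time_s: 5.5
tcp_pos: [0.5611, -0.2783, 0.1113]
tool_rot: [0.746, 3.05, -0.0]
contact_force: [-0.2, -0.4, 0.5]
width: 0.009
grip_force: 0.0
t 5.5 tcp [ 0.5611 -0.2783  0.1113] in case [ 0.0378 -0.0009  0.1113] F [-0.24 -0.36  0.47] w 0.009
tool axes in case [[-1.0, -0.0, 0.001], [-0.0, 1.0, 0.0], [-0.001, 0.0, -1.0]]
units to go [-0.16   0.008 -0.014]
```

View pics/l3.png

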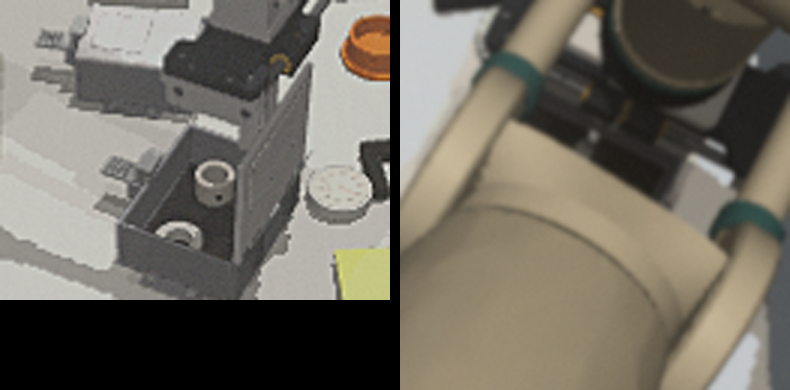

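The lid stands about upright at crop (275,160), both rings are in place at (215,180) and (180,237), and the tab is back up. I carry on to the stop.

```bash
python3 -m inch '[{"dx":-0.05,"dy":0,"dz":0,"rx":0,"ry":0,"rz":0,"claw":0},{"dx":-0.05,"dy":0,"dz":0,"rx":0,"ry":0,"rz":0,"claw":0},{"dx":-0.04,"dy":0,"dz":0,"rx":0,"ry":0,"rz":0,"claw":0},{"dx":-0.03,"dy":0,"dz":0,"rx":0,"ry":0,"rz":0,"claw":0},{"dx":-0.02,"dy":0,"dz":0,"rx":0,"ry":0,"rz":0,"claw":0},{"dx":0,"dy":0,"dz":0,"rx":0,"ry":0,"rz":0,"claw":0},{"dx":0,"dy":0,"dz":0,"rx":0,"ry":0,"rz":0,"claw":0}]';python3 go.py 0.06 0 0.113
```

```text
time_s: 6.3
tcp_pos: [0.5797, -0.2879, 0.1112]
tool_rot: [-0.746, -3.051, -0.001]
contact_force: [-1.9, 0.9, -1.2]
width: 0.006
grip_force: 1.0
t 6.3 tcp [ 0.5797 -0.2879  0.1112] in case [ 0.0587 -0.0008  0.1112] F [-1.93  0.91 -1.24] w 0.006
tool axes in case [[-1.0, -0.0, -0.001], [-0.0, 1.0, 0.0], [0.001, 0.0, -1.0]]
units to go [-0.011  0.007 -0.015]
```

```bash
python3 -m inch '[{"dx":-0.025,"dy":0,"dz":0,"rx":0,"ry":0,"rz":0,"claw":0},{"dx":-0.02,"dy":0,"dz":0,"rx":0,"ry":0,"rz":0,"claw":0},{"dx":0,"dy":0,"dz":0,"rx":0,"ry":0,"rz":0,"claw":0},{"dx":0,"dy":0,"dz":0,"rx":0,"ry":0,"rz":0,"claw":0}]';python3 go.py 0.06 0 0.113
```

```text
time_s: 6.7
tcp_pos: [0.5824, -0.2892, 0.1104]
tool_rot: [-0.744, -3.046, -0.003]
contact_force: [-4.9, 2.1, -1.8]
width: 0.002
grip_force: 2.5
t 6.7 tcp [ 0.5824 -0.2892  0.1104] in case [ 0.0618 -0.0008  0.1104] F [-4.92  2.1  -1.75] w 0.002
tool axes in case [[-1.0, -0.001, -0.006], [-0.001, 1.0, 0.0], [0.006, 0.0, -1.0]]
units to go [ 0.015  0.007 -0.021]
```

The force has risen to about 5 N, so the lid is on its stop leaves. I back off slowly, then rise.

```bash
python3 -m inch '[{"dx":0.02,"dy":0,"dz":0,"rx":0,"ry":0,"rz":0,"claw":0},{"dx":0.03,"dy":0,"dz":0,"rx":0,"ry":0,"rz":0,"claw":0},{"dx":0.15,"dy":0,"dz":0,"rx":0,"ry":0,"rz":0,"claw":0},{"dx":0.3,"dy":0,"dz":-0.1,"rx":0,"ry":0,"rz":0,"claw":0},{"dx":0.3,"dy":0,"dz":-0.2,"rx":0,"ry":0,"rz":0,"claw":0},{"dx":0.3,"dy":0,"dz":-0.25,"rx":0,"ry":0,"rz":0,"claw":0},{"dx":0.3,"dy":0,"dz":-0.25,"rx":0,"ry":0,"rz":0,"claw":0},{"dx":0,"dy":0,"dz":0,"rx":0,"ry":0,"rz":0,"claw":0}]'
python3 -m inch '[{"dx":0.3,"dy":0,"dz":0,"rx":0,"ry":0,"rz":0,"claw":0},{"dx":0.3,"dy":0,"dz":0,"rx":0,"ry":0,"rz":0,"claw":0},{"dx":0,"dy":0,"dz":0,"rx":0,"ry":0,"rz":0,"claw":0},{"dx":0,"dy":0,"dz":0,"rx":0,"ry":0,"rz":0,"claw":0},{"dx":0,"dy":0,"dz":0,"rx":0,"ry":0,"rz":0,"claw":0}]';python3 go.py 0.06 0 0.113;python3 look.py l4
```

```text
time_s: 7.5
tcp_pos: [0.4359, -0.2131, 0.2127]
tool_rot: [0.744, 3.042, -0.006]
contact_force: [1.1, -0.4, 0.6]
width: 0.005
grip_force: 0.0
time_s: 8.0
tcp_pos: [0.3739, -0.1811, 0.2078]
tool_rot: [0.746, 3.049, -0.001]
contact_force: [0.2, 0.1, -0.2]
width: 0.004
grip_force: 0.0
t 8.0 tcp [ 0.3739 -0.1811  0.2078] in case [-0.1731 -0.0012  0.2078] F [ 0.23  0.07 -0.21] w 0.004
tool axes in case [[-1.0, -0.0, 0.003], [-0.0, 1.0, -0.0], [-0.003, -0.0, -1.0]]
units to go [-1.94   0.01   0.796]
```

View pics/l4.png

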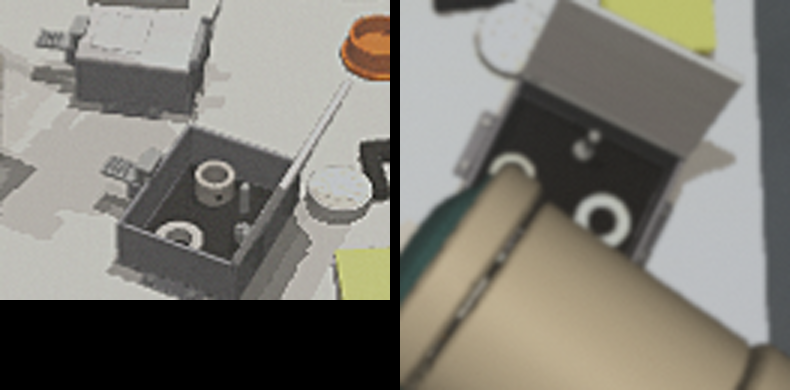

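The lid leans back and appears edge-on to the side camera, from crop (240,262) to (350,80). The camera therefore lies in the lid's plane, which puts the lid at about 1.9 rad. The rings are on the floor at (215,180) and (180,237), the tab is up, the narrow case is shut, and the arm is clear.

```bash
python3 -c "
from bench import arm
print(arm.sign_off())"
```

```text
the job is handed in; nothing more can be done
None
```

The wide case is open, with its lid back against the stop at about 1.9 rad, both rings on the case floor and the narrow case untouched; the job was handed in at about 8 s, but no verdict was returned.

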